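# Open the chilli jar at a desk lunch

### The arm

A 7-joint arm with a two-finger parallel gripper is mounted at the origin on the work surface. World frame = base frame: x ahead of the robot, y to its left, z up, the work surface at z = 0. Lengths are in m, angles in rad, forces in N, time in s.
With the tool pointing down it reaches from about 0.4 to 0.9 m from the base axis. Payload 5.5 kg.
Tool frame: the origin (TCP) lies between the finger pads; the fingertips stand 25 mm ahead of it and the grasp point (between the pads) lies 6 mm ahead of it; z points along the fingers, y is the line along which they close (so a half turn about z gives the same grasp; the last joint's range is limited). The gripper opens to 85 mm and grips with 20 to 120 N. Pads are 22 mm wide; open, the fingers measure 114 mm over their backs; the gripper's body (76 mm by 85 mm) begins 54 mm behind the grasp point. The pads swing forward as they close: fully open they stand 13 mm farther back than shut.
Start: joints at [-1.027, 0.501, -0.427, 1.55, 0.221, 1.138, -0.21], TCP at [0.18, 0.625, 0.256] pointing down, gripper open.
Joint ranges: [-2.88, 2.88], [-0.31, 2.03], [-1.54, 1.56], [0.2, 2.42], [-1.41, 4.55], [0.19, 2.02], [-2.57, 2.57]. Speed limits (rad/s): [2.57, 2.57, 3.14, 3.14, 3.14, 3.14, 3.14].

### API

Orientations are given as [roll, pitch, yaw] about the fixed x, y, z axes, in that order (R = Rz(yaw) Ry(pitch) Rx(roll)).
In Python, from plant import * gives the robot as it stands.
- The arm moves only by the tool arm_command, never from a script. Its argument "increments" is one flat list of numbers, 5 for each row, row after row: the shift along the tool's x, y, z in mm, then the turn about the tool's z in degrees, then the opening, from 0 (shut) to 1 (fully open). In form: [tx, ty, tz, roll, grip, tx, ty, tz, roll, grip, ...]. A call has 1 to 10 rows; each row shifts and turns the commanded pose from where the row before left it, along the tool's axes as they then stand; what a row does not reach is not made up. A row lasts 1/12 s, in which the tool goes at most 41.7 mm and 7.16 degrees, less where a joint would pass 70% of its speed; a pose out of reach is approached as far as the arm can. A call with a gripper value outside its range is refused whole. The fingers move at their own pace and stop on an object; "newtons" is the grip in N (left out, the last holds). Time passes only in rows, so rows that do not move let the fingers close. It gives the time, the measured TCP pose, the force, the opening and the grip force at its end, in the units of the state.
- state(): the state, without advancing time (a new reading comes with each control period).
- get_image(name): name is "scene" or "top" or "wrist"; returns the picture (480x640x3 uint8, blue, green, red); there is no depth.
- camera_params(name): a dict with "camera_matrix" (3x3 intrinsics, pixels), "k1" (the pictures are not rectified: a ray, as slopes to the right and down, at radius r is drawn at 1 + k1 r^2 times it, then the intrinsics apply), "extrinsics" (4x4, takes a point from world to camera coordinates); the wrist camera has in their place "tool_from_camera" (4x4, takes a point from camera to tool coordinates, whose origin is the TCP and whose axes are the flange's). Camera axes: x right, y up, looking along -z (the intrinsics and any distortion apply to the point x, -y, -z); pixel columns grow to the right and rows downward; lengths in m; the calibration is good to about 2 mm. A picture is of the moment at which its call begins: read the wrist's pose just before it. camera_params takes no time and is no camera call.
- sign_off(): hands the job in; it is judged then, once.
Trained networks look in the newest picture that a camera, given by its name, has taken for a name from the list of things; names that differ only in an ending like _2 or _b are one class to them, and where a whole thing is asked for, a point or a joint stands for the part that bears it (a point fixed in the world has none). Each returns a list of dicts, best first, with "confidence" (0 to 1); they miss things now and then, are a little off and sometimes report something else, mostly with a low value. They report only what shows in the picture. A call takes as long as a camera call. They do not tell look-alikes from the thing itself.
- boxes_of(query, camera): "uv" ([column, row] in pixels, amid what is visible of it).
- masks_of(query, camera): "region" (480x640 bool, what is visible of it) and "uv" ([column, row] in pixels, amid what is visible of it).
- tip_of(query, camera): "uv" ([column, row] in pixels: a listed point, or the origin of a listed thing).
The state is a dict: "time": time; "q": joint angles; "qd": joint speeds; "joint_torque": joint torques, N m; "tool_pos": TCP position; "ee_rot": TCP orientation; "wrist_force": force on the tool from outside, world axes, zero at the start; "moment": the same for the moment, N m; "opening": finger opening in m; "grasp_force": force on a finger pad.
Only numpy, scipy, OpenCV 4.12 (cv2) and the standard library are available. Lean on these libraries where they do the work, as an engineer would, in place of code of your own. Each camera call takes 0.05 s, during which the arm holds its last target. There are 200 camera calls.

### The job

Open the chilli sauce jar for lunch: twist its red lid anticlockwise (seen from above) until the lugs let go, about a quarter turn, and only then lift it off. Set the lid down gently, not dropped, right way up in the middle of the small mint-green plate, and leave the yellow-lidded mustard jar alone.

Things in the scene. Friction and masses are not known exactly. Their poses are not given: they have to be found in the camera images.
- chilli_lid: Red round metal lid, 60 mm diameter, 22 mm high, 45 g. Origin: centre of its underside, z up. Grip across the diameter, any direction. Two lugs hold it down until it has turned 50-60 deg anticlockwise from above (+z); then a sprung seal pops it up 3 mm. It lifts off at 75-120 deg of turn (90 is right); near 130 it meets the next lugs. Clockwise is stopped. Drag about 0.1 N m.
- chilli_jar: Glass jar of dark red sauce, paper band, 58 mm diameter, on a grey suction base (88 mm) fixed to the desk: it cannot move or turn. Origin: centre of the base's underside, on the desk. Closed lid: underside 80 mm, top 102 mm above the origin, same axis, its x within 6 deg of the jar's x. Bare neck under the lid ends 97 mm up, its seal 103 mm.
- small_plate: Flat mint-green plate with a thin white ring, loose, 130 mm diameter, 9 mm thick, 320 g. Origin: centre of its underside, on the desk; the flat top is 9 mm above the origin.
- mustard_jar: Bystander: closed mustard jar of the same shape and size as the chilli jar, but with yellow sauce and a yellow lid, loose on the desk. Origin: centre of the base's underside. The two jars may stand on either side.
Things that resemble listed ones, but are neither listed nor needed, are in the scene too. Of the things that look like the small_plate, the largest one is meant. There is more than one size of the chilli_lid; the one meant has the size given above.

How it is judged:
On the way, in this order (a step that is already met when the one before it is completed fails the run):
1. the chilli lid is turned by more than 45 degrees while still down on its jar (angle between the x axis of chilli_lid and the x axis of chilli_jar, either way round above 0.78 rad and z of chilli_lid in the frame of chilli_jar below 0.088 m and horizontal distance between chilli_lid and chilli_jar below 0.006 m), for 0.05 s.
2. the lid is lifted clear, more than 20 mm above its seat (z of chilli_lid in the frame of chilli_jar above 0.1 m), for 0.05 s.
At the end, for the whole second after the job is handed in: The red lid rests flat and right way up (within 10 degrees) on the small mint plate, its centre within 25 mm of the plate's centre, released and at rest; the mustard jar stands where it stood (horizontal distance between chilli_lid and small_plate below 0.025 m and z of chilli_lid in the frame of small_plate between 0.005 and 0.014 m and angle between chilli_lid's own z axis and vertical below 0.17 rad and contact force between chilli_lid and the fingers below 0.1 N and linear speed of chilli_lid below 0.03 m/s); the robot touches nothing.
It fails at once if the mustard jar is gripped or pushed (over 4 N), or moved by more than 20 mm (distance of mustard_jar from where it was at the start of the episode above 0.02 m or contact force between mustard_jar and the fingers above 4 N).
It fails at once if the lid is dropped (falls free at over 0.8 m/s, some 35 mm) (linear speed of chilli_lid above 0.8 m/s and contact force between chilli_lid and the fingers below 0.1 N).
It also fails if it takes over 45 s, if anything falls off the work surface, if the arm or the gripper's body presses on something with over 40 N, if the wrist force passes 120 N, or if a joint passes its speed limit or range.

## Working session

There is one attempt and no reset: what is moved stays moved. The work goes in short steps, Python scripts to look and compute and a tool call to move; the robot and the scene stay as the last step left them, time stands still between calls to the robot, and variables do not carry over. Pictures are saved under pics/ and viewed, at most 10 in all, crops included, and the job is handed in when it is done.

Besides the shell and the picture viewer there is one more tool, called as name(argument=value, ...) on one line, values as JSON. arm_command: Moves the arm, as the interface text tells. Its arguments: {"type":"object","properties":{"increments":{"type":"array","items":{"type":"number"}},"newtons":{"type":"number"}},"required":["increments"]}

```bash
mkdir -p pics
cat > h.py <<'E'
from plant import *
import numpy as np, cv2
from scipy.spatial.transform import Rotation as R
def ray(name,uv,st=None):
    p=camera_params(name);K=np.array(p["camera_matrix"]);k1=p["k1"]
    d=(np.array(uv,float)-K[:2,2])/[K[0,0],K[1,1]]
    s=d.copy()
    for _ in range(20): s=d/(1+k1*(s@s))
    v=np.array([s[0],-s[1],-1])
    if name=="wrist":
        T=np.eye(4);T[:3,:3]=R.from_euler("xyz",st["ee_rot"]).as_matrix();T[:3,3]=st["tool_pos"]
        M=T@np.array(p["tool_from_camera"])
    else: M=np.linalg.inv(np.array(p["extrinsics"]))
    d=M[:3,:3]@v
    return M[:3,3],d/np.linalg.norm(d)
def atz(name,uv,z,st=None):
    o,d=ray(name,uv,st);return o+d*(z-o[2])/d[2]
def meet(rays):
    A=sum(np.eye(3)-np.outer(d,d) for o,d in rays);b=sum((np.eye(3)-np.outer(d,d))@o for o,d in rays)
    x=np.linalg.solve(A,b);return x,[np.linalg.norm(np.cross(x-o,d)) for o,d in rays]
E
python3 - <<'E'
from h import *
s=state();print(s["time"],s["tool_pos"],s["ee_rot"])
for c in ["scene","top"]:
    cv2.imwrite(f"pics/{c}0.png",get_image(c))
    for q in ["chilli_lid","chilli_jar","small_plate","mustard_jar"]:
        for m in masks_of(q,c):
            ys,xs=np.where(m["region"]);z={"chilli_lid":.09,"chilli_jar":.05,"small_plate":.009,"mustard_jar":.1}[q]
            print(c,q,round(m["confidence"],2),np.round(m["uv"]),len(xs),xs.min(),xs.max(),ys.min(),ys.max(),np.round(atz(c,m["uv"],z),3))
print(state()["time"], camera_params("wrist"))
E
```

```text
0.0 [0.17999623 0.62390849 0.25525447] [-3.13964405e+00 -2.91109710e-05  2.86088363e+00]
scene chilli_lid 0.73 [438. 270.] 260 433 449 261 281 [0.494 0.248 0.09 ]
scene chilli_lid 0.7 [417. 265.] 961 399 435 252 282 [0.509 0.216 0.09 ]
scene chilli_lid 0.68 [498. 290.] 1680 471 520 270 312 [0.465 0.344 0.09 ]
scene chilli_jar 0.87 [413. 305.] 1854 385 436 275 325 [0.553 0.25  0.05 ]
scene chilli_jar 0.21 [416. 266.] 908 399 434 253 282 [0.468 0.187 0.05 ]
scene small_plate 0.81 [280. 284.] 2687 247 317 261 308 [0.65  0.026 0.009]
scene small_plate 0.67 [346. 253.] 1207 324 372 239 269 [0.494 0.035 0.009]
scene small_plate 0.67 [211. 250.] 1170 189 238 235 265 [ 0.69  -0.147  0.009]
scene mustard_jar 0.64 [270. 200.] 1556 252 289 169 224 [ 0.574 -0.1    0.1  ]
top chilli_lid 0.95 [169. 314.] 2034 141 192 290 339 [0.377 0.277 0.09 ]
top chilli_lid 0.84 [232. 303.] 543 219 245 289 314 [0.396 0.176 0.09 ]
top chilli_lid 0.81 [206. 233.] 1183 187 225 212 249 [0.507 0.22  0.09 ]
top chilli_jar 0.96 [225. 241.] 963 197 240 210 260 [0.498 0.196 0.05 ]
top chilli_jar 0.26 [330. 155.] 4139 295
[... 202 characters left out ...]
67 [324. 253.] 2518 295 351 224 280 [0.481 0.03  0.009]
top mustard_jar 0.62 [456. 238.] 2238 429 486 214 264 [ 0.5   -0.177  0.1  ]
0.5 {'camera_matrix': array([[350.23880703,   0.        , 322.67220243],
       [  0.        , 350.23880703, 232.67461419],
       [  0.        ,   0.        ,   1.        ]]), 'k1': -0.005030668034151646, 'tool_from_camera': array([[ 1.10617887e-03,  9.49606919e-01,  3.13441342e-01,
         8.01122907e-02],
       [ 9.99998992e-01, -1.32928080e-03,  4.98072425e-04,
         4.88835567e-04],
       [ 8.89624580e-04,  3.13440475e-01, -9.49607433e-01,
        -1.17987606e-01],
       [ 0.00000000e+00,  0.00000000e+00,  0.00000000e+00,
         1.00000000e+00]])}
```

View pics/top0.png

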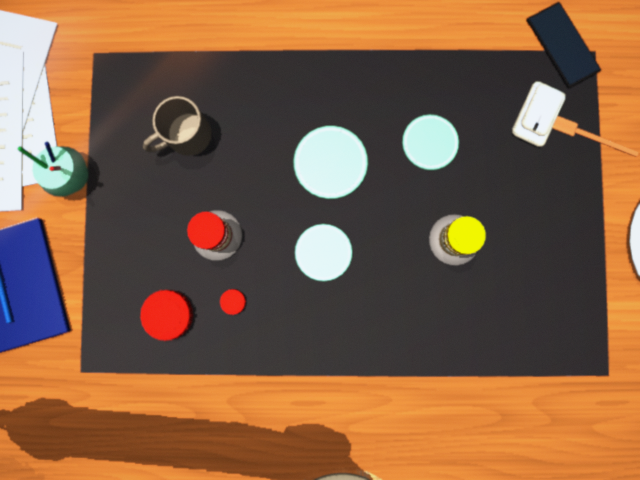

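View pics/scene0.png

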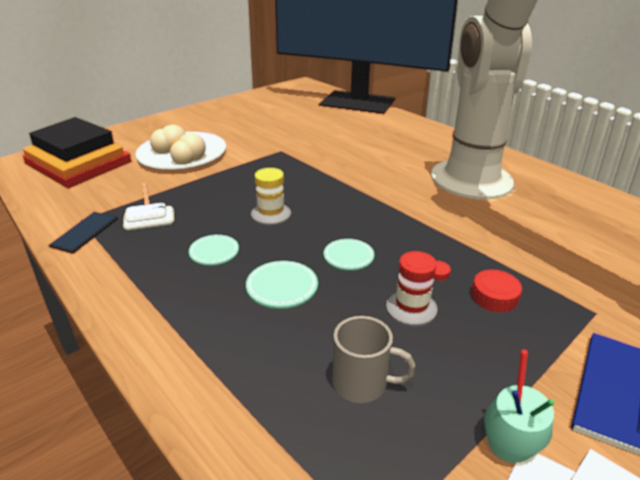

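Run:
```python
from h import *
x,e=meet([ray("top",(206,231.5)),ray("scene",(417,266))]);print("lid",x,e)
x,e=meet([ray("top",(330,161)),ray("scene",(281,284.5))]);print("plate",x,e)
for n,z,uvs in [("lid",.102,[(187,231),(225,231)]),("plate",.009,[(294,161),(367,161)]),("p2",.009,[(295,252),(351,252)]),("p3",.009,[(402,141),(458,141)]),("big",.022,[(141,314),(192,314)]),("small",.022,[(219,302),(245,302)])]:
    a,b=[atz("top",u,z) for u in uvs];print(n,np.linalg.norm(a-b),(a+b)/2)
a=cv2.imread("pics/top0.png")[195:345,130:280];b=cv2.imread("pics/scene0.png")[230:330,380:530]
a=cv2.resize(a,(400,400),interpolation=2);b=cv2.resize(b,(400,267),interpolation=2)
b=cv2.copyMakeBorder(b,0,133,0,0,0);cv2.imwrite("pics/crop.png",np.hstack([a,b]))
```

```text
lid [0.5108219  0.2191899  0.08983865] [np.float64(0.0014201084328389468), np.float64(0.00142010843283893)]
plate [0.6438399  0.02080538 0.00089141] [np.float64(0.0003939844124416379), np.float64(0.0003939844124415546)]
lid 0.06100374356969922 [0.50964026 0.21788856 0.102     ]
plate 0.127916980450957 [0.64187747 0.02026491 0.009     ]
p2 0.09672207969657402 [0.48221678 0.03285842 0.009     ]
p3 0.09846077699551643 [ 0.67782258 -0.15454604  0.009     ]
big 0.08854733200562467 [0.37428618 0.29996194 0.022     ]
small 0.04455395020284653 [0.39568138 0.1873057  0.022     ]
```

View pics/crop.png

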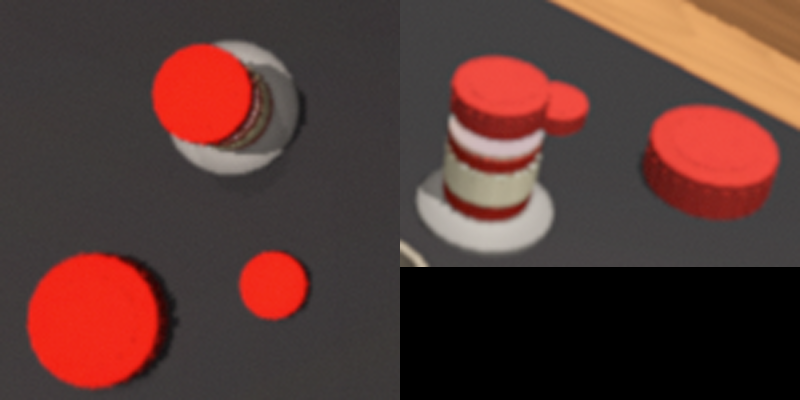

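The lid candidates in top0 are the one on the jar at (206,231), 61 mm across, and two loose ones: (166,315) at 88 mm and (232,302) at 45 mm. The one on the jar fits the 60 mm size, and the crop shows it sitting on the jar.
The plates are (330,161) at 128 mm, (323,252) at 97 mm and (430,141) at 98 mm. The largest, at (330,161), is meant. The mustard jar is at (466,235), far from the chilli jar.

Next I move above the jar.

arm_command(increments=[-21,-15,0,0,1,-21,-15,0,0,1,-21,-15,0,0,1,-21,-15,0,0,1,-21,-15,0,0,1,-21,-15,0,0,1,-21,-15,0,0,1,-21,-15,0,0,1,-21,-15,0,0,1,-21,-15,0,0,1], newtons=50)

```text
time: 1.33
tool_pos: [0.341, 0.4212, 0.2565]
ee_rot: [3.141, 0.0, 2.861]
wrist_force: [0.4, 0.2, -0.3]
opening: 0.0853
grasp_force: 0.0
```

arm_command(increments=[-22,-15,0,0,1,-22,-15,0,0,1,-22,-15,0,0,1,-22,-15,0,0,1,-22,-15,0,0,1,-22,-15,0,0,1,-22,-15,0,0,1,-22,-15,0,0,1,-22,-15,0,0,1,0,0,0,0,1])

```text
time: 2.17
tool_pos: [0.4972, 0.2317, 0.2564]
ee_rot: [-3.14, 0.003, 2.853]
wrist_force: [0.5, 0.3, 0.6]
opening: 0.0854
grasp_force: 0.0
```

```bash
cat > look.py <<'E'
from h import *
import sys
s=state();print(s["time"],s["tool_pos"],np.degrees(s["ee_rot"]),"q",np.round(s["q"],2))
im=get_image("wrist");cv2.imwrite(f"pics/{sys.argv[1]}.png",im)
for q,z in [("chilli_lid",.102),("small_plate",.009)]:
    for m in masks_of(q,"wrist"):
        ys,xs=np.where(m["region"]);print(q,round(m["confidence"],2),np.round(m["uv"]),len(xs),xs.min(),xs.max(),ys.min(),ys.max(),np.round(atz("wrist",m["uv"],z,s),4))
E
python3 look.py w1
```

```text
2.1667 [0.4971643  0.23167604 0.25636209] [-1.79887385e+02  1.69286470e-01  1.63444945e+02] q [-0.28  0.3  -0.25  1.81  0.09  1.04  0.72]
chilli_lid 0.88 [317. 238.] 4150 280 351 201 272 [0.5098 0.2232 0.102 ]
chilli_lid 0.71 [362.  49.] 7820 312 408 0 99 [0.3853 0.2932 0.102 ]
chilli_lid 0.64 [255. 114.] 1641 231 275 89 134 [0.4042 0.207  0.102 ]
small_plate 0.7 [150. 228.] 5879 105 194 190 273 [0.4776 0.04   0.009 ]
small_plate 0.66 [222. 347.] 2795 143 247 304 392 [0.6439 0.0582 0.009 ]
```

View pics/w1.png

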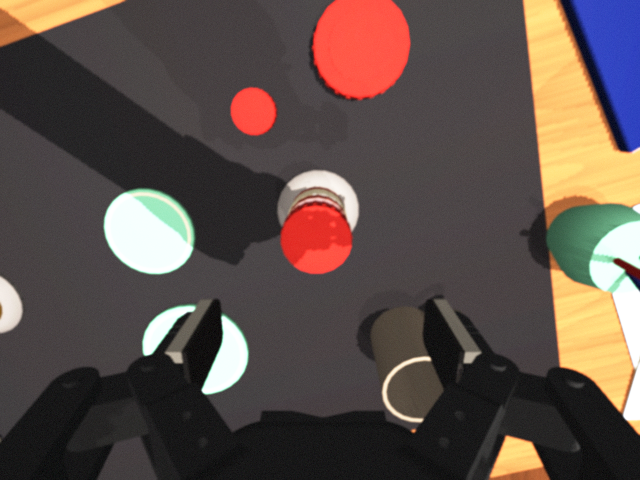

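The picture shows the jar's lid at (317,238), with the big lid at (361,48), the small one at (253,111), and the mug under the right finger. I'll centre over the lid, pre-turn clockwise, and take a second wrist view.

arm_command(increments=[-3,-1.5,8,5,1,-3,-1.5,8,5,1,-3,-1.5,8,5,1,-3,-1.5,8,5,1,-3,-1.5,8,5,1,0,0,0,5,1,0,0,0,5,1,0,0,0,5,1,0,0,0,0,1,0,0,0,0,1])

```text
time: 3.15
tool_pos: [0.5025, 0.2259, 0.2164]
ee_rot: [3.141, -0.0, 2.168]
wrist_force: [0.4, 0.5, 0.8]
opening: 0.0857
grasp_force: 0.0
```

```bash
python3 look.py w2
python3 - <<'E'
from h import *
s=state()
for m in masks_of("chilli_lid","top")[:0]: pass
t=camera_params("top"); print(np.linalg.inv(np.array(t["extrinsics"]))[:3,3])
E
```

```text
3.15 [0.50245129 0.22587384 0.21638726] [ 1.79992090e+02 -2.51789046e-02  1.24202337e+02] q [-0.37  0.34 -0.12  1.85  0.05  0.95  0.08]
chilli_lid 0.87 [244.  49.] 9534 186 298 0 101 [0.3969 0.298  0.102 ]
chilli_lid 0.72 [209. 175.] 1967 181 231 151 199 [0.4158 0.2204 0.102 ]
chilli_lid 0.7 [329. 245.] 5466 288 370 203 287 [0.5099 0.2242 0.102 ]
small_plate 0.69 [231. 329.] 2551 164 254 294 373 [0.4981 0.0574 0.009 ]
small_plate 0.58 [323. 391.] 4652 268 377 361 417 [0.6265 0.0451 0.009 ]
[0.42183646 0.02036027 1.05891151]
```

View pics/w2.png

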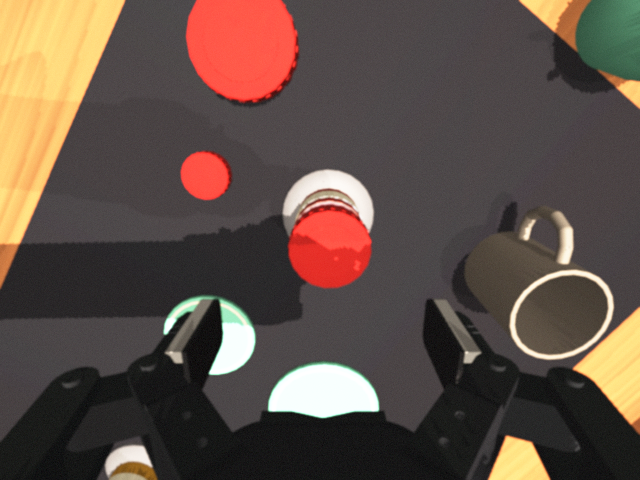

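The picture shows the lid at (329,247), between the fingers, which stand at columns 220 and 428. Next I centre using the wrist's estimate and look closer.

arm_command(increments=[-2,1.2,19,0,1,-2,1.2,19,0,1,-2,1.2,19,0,1,-2,1.2,19,0,1,0,0,0,0,1,0,0,0,0,1])

```text
time: 3.85
tool_pos: [0.5109, 0.2201, 0.1396]
ee_rot: [-3.139, -0.001, 2.163]
wrist_force: [-0.3, 0.3, 0.4]
opening: 0.0851
grasp_force: 0.0
```

```bash
python3 look.py w3
python3 - <<'E'
from h import *
im=cv2.imread("pics/w3.png");h=cv2.cvtColor(im,cv2.COLOR_BGR2HSV)
print(state()["tool_pos"])
E
```

```text
3.85 [0.51094456 0.22009431 0.13955377] [-1.79856403e+02 -3.37081310e-02  1.23935520e+02] q [-0.37  0.45 -0.11  1.89  0.07  0.8   0.08]
chilli_lid 0.81 [165. 180.] 3336 133 199 147 209 [0.4228 0.2257 0.102 ]
chilli_lid 0.79 [326. 282.] 11126 266 384 219 338 [0.5104 0.2243 0.102 ]
small_plate 0.82 [217. 367.] 1972 122 235 329 412 [0.505  0.0677 0.009 ]
small_plate 0.51 [323. 412.] 311 299 343 407 416 [0.6075 0.0781 0.009 ]
[0.51244922 0.22103515 0.14164321]
```

View pics/w3.png

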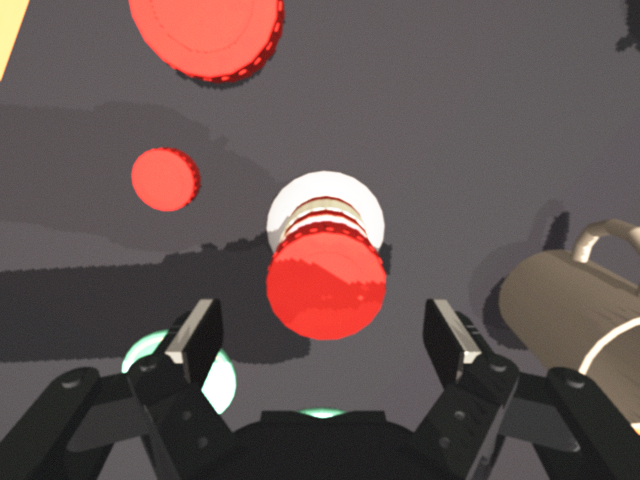

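The picture shows the lid's top disc centred at about (326,285), which is 1.4 mm and 2 mm off in tool x and y. I'll descend, close and let it settle.

arm_command(increments=[0.7,1,8,0,1,0.7,1,8,0,1,0,0,8,0,1,0,0,8,0,1,0,0,8,0,1,0,0,8,0,1,0,0,0,0,1,0,0,0,0,1])

```text
time: 4.67
tool_pos: [0.512, 0.2224, 0.0914]
ee_rot: [-3.14, -0.0, 2.163]
wrist_force: [-0.2, -0.6, -0.1]
opening: 0.0854
grasp_force: 0.0
```

arm_command(increments=[0,0,0,0,0,0,0,0,0,0,0,0,0,0,0,0,0,0,0,0,0,0,0,0,0,0,0,0,0,0,0,0,0,0,0,0,0,0,0,0], newtons=40)

```text
time: 5.33
tool_pos: [0.5128, 0.2228, 0.0926]
ee_rot: [3.141, 0.0, 2.163]
wrist_force: [-0.9, -1.5, 4.6]
opening: 0.0596
grasp_force: 42.1
```

arm_command(increments=[0,0,0,-5,0,0,0,0,-5,0,0,0,0,-5,0,0,0,0,-5,0,0,0,0,-5,0,0,0,0,-5,0,0,0,0,-5,0,0,0,0,-5,0,0,0,0,-5,0,0,0,0,0,0])

```text
time: 6.17
tool_pos: [0.5126, 0.2226, 0.0923]
ee_rot: [3.141, -0.0, 2.951]
wrist_force: [-0.2, -0.9, 3.4]
opening: 0.0598
grasp_force: 42.1
```

arm_command(increments=[0,0,0,-4,0,0,0,0,-4,0,0,0,0,-4,0,0,0,0,-4,0,0,0,0,0,0])

```text
time: 6.58
tool_pos: [0.5122, 0.2226, 0.0922]
ee_rot: [-3.141, -0.001, -3.056]
wrist_force: [-2.7, -1.5, 4.5]
opening: 0.0599
grasp_force: 42.3
```

arm_command(increments=[0,0,0,-5,0,0,0,0,-5,0,0,0,0,-5,0,0,0,0,-5,0,0,0,0,-5,0,0,0,0,-5,0,0,0,0,0,0,0,0,0,0,0])

```text
time: 7.25
tool_pos: [0.5119, 0.2217, 0.092]
ee_rot: [-3.141, -0.002, -2.537]
wrist_force: [-3.5, -2.7, 4.9]
opening: 0.0597
grasp_force: 42.3
```

```bash
python3 - <<'E'
from h import *
s=state();print(s["time"],s["ee_rot"],s["wrist_force"],s["moment"],s["q"])
E
python3 look.py w4
```

```text
7.25 [-3.14130424e+00 -2.28307634e-03 -2.53659151e+00] [-3.48841273 -2.70284044  4.92843005] [-0.73251693  0.62413809  0.07755286] [-0.07537122  0.57533548 -0.48680663  1.89926957  0.3789224   0.76081311
  1.40115266]
7.25 [0.5119021  0.22172052 0.09198798] [-1.79983475e+02 -1.30810639e-01 -1.45335988e+02] q [-0.08  0.58 -0.49  1.9   0.38  0.76  1.4 ]
chilli_lid 0.71 [323. 337.] 19778 243 401 254 411 [0.508  0.2191 0.102 ]
chilli_lid 0.65 [579. 143.] 19565 502 639 51 225 [0.4082 0.2438 0.102 ]
chilli_lid 0.63 [403.  51.] 6669 355 444 0 96 [0.4191 0.1847 0.102 ]
chilli_lid 0.39 [ 18. 257.] 5782 0 51 170 328 [0.5406 0.1177 0.102 ]
small_plate 0.86 [76. 48.] 15767 0 153 0 116 [0.4906 0.0516 0.009 ]
small_plate 0.67 [ 20. 252.] 5905 0 52 169 329 [0.6177 0.0673 0.009 ]
```

View pics/w4.png

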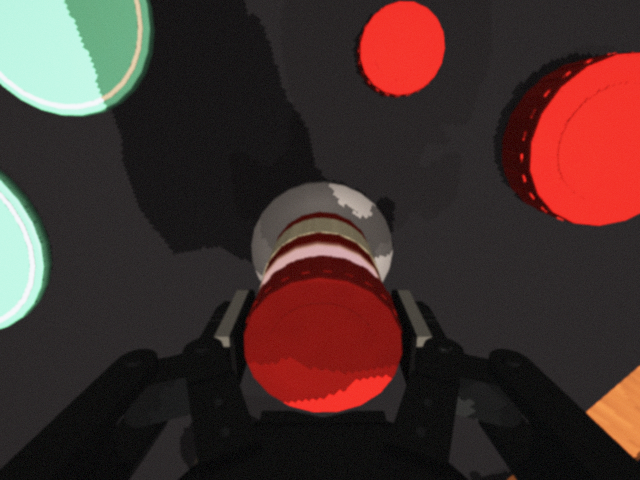

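The lid is held between the pads, with its disc centred near (323,340), and has turned 91° with low forces. Next I lift slowly.

arm_command(increments=[0,0,-2,0,0,0,0,-3,0,0,0,0,-4,0,0,0,0,-5,0,0,0,0,-6,0,0,0,0,-10,0,0,0,0,-10,0,0,0,0,-10,0,0,0,0,-10,0,0,0,0,0,0,0])

```text
time: 8.23
tool_pos: [0.5143, 0.2238, 0.1553]
ee_rot: [-3.141, 0.005, -2.532]
wrist_force: [0.4, 0.2, -0.4]
opening: 0.0595
grasp_force: 43.7
```

```bash
python3 look.py w5
python3 - <<'E'
from h import *
s=state()
p=np.array([.6425,.0205]);d=p-s["tool_pos"][:2];y=s["ee_rot"][2]
print(s["tool_pos"],y,"tool delta mm",1e3*(d@[np.cos(y),np.sin(y)]),1e3*(d@[np.sin(y),-np.cos(y)]))
E
```

```text
8.2333 [0.51431701 0.22382772 0.15533479] [-179.93805373    0.28311784 -145.08377497] q [-0.04  0.49 -0.53  1.87  0.32  0.87  1.45]
chilli_lid 0.97 [324. 334.] 19650 244 402 255 411 [0.5452 0.246  0.102 ]
chilli_lid 0.95 [383.  59.] 3691 349 414 24 95 [0.4139 0.1859 0.102 ]
chilli_lid 0.72 [534. 132.] 14534 462 605 64 194 [0.3974 0.2631 0.102 ]
small_plate 0.95 [124.  46.] 13414 47 194 0 108 [0.4886 0.0418 0.009 ]
small_plate 0.77 [ 44. 208.] 13681 0 106 124 283 [0.6291 0.0389 0.009 ]
[0.51266958 0.22266444 0.1525154 ] -2.5324244683664867 tool delta mm 9.198482936738515 -240.08704140698953
```

View pics/w5.png

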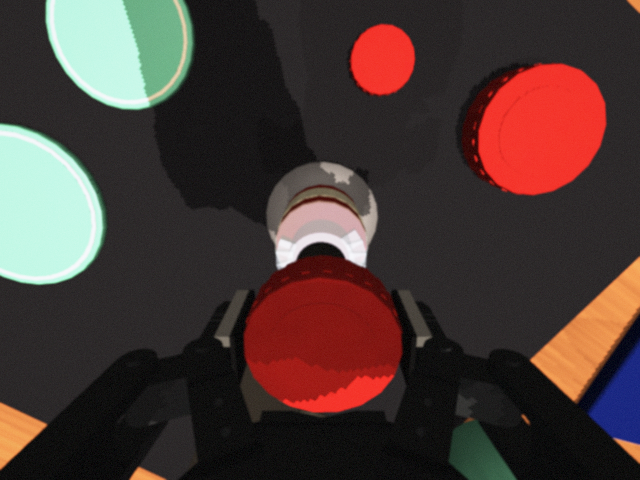

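The lid is off: the bare white seal shows at (320,245) and the lid is still in the grip at (323,335). Next I carry it over the plate at about (0.642, 0.020).

arm_command(increments=[1,-15,0,0,0,1,-25,0,0,0,1,-25,0,0,0,1,-25,0,0,0,1,-25,0,0,0,1,-25,0,0,0,1,-25,0,0,0,1,-25,0,0,0,1,-25,0,0,0,0,-25,0,0,0])

```text
time: 9.22
tool_pos: [0.6424, 0.0194, 0.1512]
ee_rot: [3.141, -0.002, -2.532]
wrist_force: [-0.2, 0.5, -0.3]
opening: 0.0597
grasp_force: 43.7
```

arm_command(increments=[0,0,0,0,0,0,0,0,0,0,0,0,0,0,0])

```text
time: 9.47
tool_pos: [0.6417, 0.0213, 0.1513]
ee_rot: [3.14, -0.001, -2.532]
wrist_force: [-0.6, 0.7, -0.0]
opening: 0.0593
grasp_force: 43.7
```

```bash
python3 look.py w6
python3 - <<'E'
from h import *
cv2.imwrite("pics/scene6.png",get_image("scene"))
t=get_image("top");h=cv2.cvtColor(t,cv2.COLOR_BGR2HSV)
for m in masks_of("small_plate","top")+masks_of("chilli_lid","top"):
    ys,xs=np.where(m["region"]);print(m["confidence"],m["uv"],xs.min(),xs.max(),ys.min(),ys.max())
p=np.array([.6425,.0205])
for i in range(3):
    s=state();d=p-s["tool_pos"][:2];y=s["ee_rot"][2]
    print(s["tool_pos"],y,"tool delta mm",1e3*(d@[np.cos(y),np.sin(y)]),1e3*(d@[np.sin(y),-np.cos(y)]));boxes_of("small_plate","top")
E
```

```text
9.4667 [0.64172448 0.02132785 0.15133162] [ 1.79901658e+02 -6.27183279e-02 -1.45084167e+02] q [ 0.26  0.61 -0.47  1.65  0.33  0.96  1.86]
chilli_lid 0.63 [324. 335.] 19614 244 401 255 411 [0.6703 0.042  0.102 ]
small_plate 0.87 [470.  54.] 15614 399 544 0 126 [0.4859 0.0336 0.009 ]
small_plate 0.81 [324. 209.] 17363 240 405 140 278 [0.6298 0.0146 0.009 ]
small_plate 0.74 [ 96. 129.] 15249 24 164 57 197 [ 0.6753 -0.1529  0.009 ]
0.96 [316.1, 175.8] 294 335 160 198
0.78 [325.8, 255.3] 295 351 224 280
0.76 [437.6, 133.9] 418 458 115 164
0.89 [234.9, 303.4] 220 245 289 314
0.7 [168.4, 313.3] 141 192 291 339
[0.64231354 0.02158026 0.15238284] -2.5310279990160414 tool delta mm 0.4665705474339982 -0.9919867356564787
[0.64241382 0.02132499 0.15239909] -2.5313833641077195 tool delta mm 0.4021259601297807 -0.7254879288817309
[0.64247812 0.02113875 0.15241588] -2.5316569722729767 tool delta mm 0.3479502114439269 -0.5361091184702953
```

View pics/w6.png

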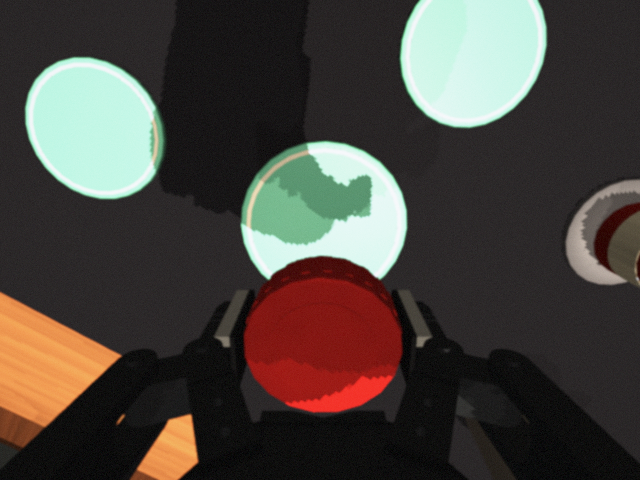

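The plate's columns run from 241 to 406 with its top edge at row 141, so it is centred within about 2 mm under the lid. The mustard jar is not near. Next I descend.

arm_command(increments=[0,0,15,0,0,0,0,15,0,0,0,0,15,0,0,0,0,15,0,0,0,0,15,0,0,0,0,15,0,0,0,0,10,0,0,0,0,5,0,0,0,0,2,0,0,0,0,0,0,0])

```text
time: 10.8
tool_pos: [0.6425, 0.021, 0.0448]
ee_rot: [3.141, -0.0, -2.532]
wrist_force: [-0.0, -0.1, -0.1]
opening: 0.0594
grasp_force: 43.7
```

arm_command(increments=[0,0,2,0,0,0,0,2,0,0,0,0,2,0,0,0,0,2,0,0,0,0,2,0,0,0,0,1,0,0,0,0,1,0,0,0,0,1,0,0,0,0,1,0,0,0,0,0,0,0])

```text
time: 11.63
tool_pos: [0.6424, 0.0208, 0.0311]
ee_rot: [3.141, -0.0, -2.532]
wrist_force: [0.2, 0.3, -0.2]
opening: 0.0599
grasp_force: 43.7
```

arm_command(increments=[0,0,1,0,0,0,0,1,0,0,0,0,1,0,0,0,0,1,0,0,0,0,0,0,0])

```text
time: 12.05
tool_pos: [0.6427, 0.0208, 0.0291]
ee_rot: [-3.141, -0.0, -2.532]
wrist_force: [-6.2, -0.5, 13.0]
opening: 0.0596
grasp_force: 51.2
```

arm_command(increments=[0,0,1,0,0,0,0,1,0,0,0,0,0,0,0])

```text
time: 12.3
tool_pos: [0.6427, 0.0208, 0.0291]
ee_rot: [-3.14, -0.001, -2.532]
wrist_force: [-9.7, -1.1, 27.6]
opening: 0.0598
grasp_force: 58.5
```

arm_command(increments=[0,0,1,0,0,0,0,0.5,0,0,0,0,0,0,0])

```text
time: 12.55
tool_pos: [0.6428, 0.0208, 0.029]
ee_rot: [-3.14, -0.001, -2.533]
wrist_force: [-14.2, -1.7, 38.0]
opening: 0.0599
grasp_force: 63.9
```

Contact came at TCP 0.029, and it is the fingertips on the plate, with the lid about 8 mm above it. I'll relieve the pressure, then ease the grip open slowly so the lid slides down.

arm_command(increments=[0,0,-2,0,0,0,0,-2,0,0,0,0,-1,0,0,0,0,0,0,0], newtons=20)

```text
time: 12.88
tool_pos: [0.6429, 0.0208, 0.0292]
ee_rot: [-3.141, 0.001, -2.532]
wrist_force: [-2.7, -0.3, 7.1]
opening: 0.0595
grasp_force: 47.6
```

arm_command(increments=[0,0,0,0,0.69,0,0,0,0,0.695,0,0,0,0,0.7,0,0,0,0,0.705,0,0,0,0,0.71,0,0,0,0,0.715])

```text
time: 13.38
tool_pos: [0.643, 0.0207, 0.0288]
ee_rot: [-3.141, 0.001, -2.532]
wrist_force: [-0.0, -0.3, 3.2]
opening: 0.0612
grasp_force: 5.1
```

```bash
python3 look.py w7
```

```text
13.3833 [0.64299805 0.02072832 0.02882339] [-1.79981494e+02  3.30462036e-02 -1.45096306e+02] q [ 0.22  0.77 -0.4   1.69  0.41  0.76  1.79]
chilli_lid 0.89 [321. 335.] 19896 243 402 255 413 [ 0.6028 -0.0075  0.102 ]
small_plate 0.95 [568.  57.] 19298 473 639 0 134 [0.5105 0.0348 0.009 ]
small_plate 0.66 [ 13. 164.] 5107 0 41 69 242 [ 0.6609 -0.1143  0.009 ]
small_plate 0.59 [332. 239.] 32819 182 471 156 417 [0.6146 0.0057 0.009 ]
small_plate 0.16 [325. 336.] 19828 243 402 255 412 [0.6549 0.0303 0.009 ]
```

arm_command(increments=[0,0,0,0,0.72,0,0,0,0,0.725,0,0,0,0,0.73,0,0,0,0,0.735])

```text
time: 13.87
tool_pos: [0.6422, 0.0209, 0.0284]
ee_rot: [3.141, -0.0, -2.532]
wrist_force: [0.4, -0.8, 0.8]
opening: 0.0628
grasp_force: 0.5
```

```bash
python3 look.py w8
```

```text
13.8667 [0.64220197 0.02088411 0.02841747] [ 1.79970858e+02 -2.74142745e-02 -1.45079850e+02] q [ 0.22  0.77 -0.4   1.7   0.41  0.76  1.79]
small_plate 0.91 [329. 239.] 33631 182 470 158 416 [0.6146 0.0051 0.009 ]
small_plate 0.75 [ 15. 166.] 4926 0 40 72 244 [ 0.6602 -0.1131  0.009 ]
small_plate 0.63 [565.  56.] 19726 472 639 0 135 [0.5103 0.034  0.009 ]
```

Now I open fully and rise straight up.

arm_command(increments=[0,0,0,0,0.8,0,0,0,0,0.9,0,0,0,0,1,0,0,0,0,1,0,0,0,0,1,0,0,0,0,1])

```text
time: 14.52
tool_pos: [0.6425, 0.0208, 0.0287]
ee_rot: [3.141, -0.0, -2.532]
wrist_force: [0.1, 0.1, 0.3]
opening: 0.0854
grasp_force: 0.0
```

arm_command(increments=[0,0,-5,0,1,0,0,-10,0,1,0,0,-20,0,1,0,0,-25,0,1,0,0,-25,0,1,0,0,-25,0,1,0,0,-25,0,1,0,0,-25,0,1,0,0,0,0,1,0,0,0,0,1])

```text
time: 15.35
tool_pos: [0.644, 0.021, 0.192]
ee_rot: [-3.139, 0.004, -2.532]
wrist_force: [-0.1, 0.8, -0.1]
opening: 0.0854
grasp_force: 0.0
```

```bash
python3 look.py w9
python3 - <<'E'
from h import *
a=cv2.imread("pics/w9.png");b=get_image("scene")
cv2.imwrite("pics/final.png",np.hstack([cv2.resize(a,(400,300)),cv2.resize(b[150:390,160:480],(400,300))]))
for m in masks_of("chilli_lid","scene")+masks_of("small_plate","scene"):
    ys,xs=np.where(m["region"]);print(m["confidence"],m["uv"],xs.min(),xs.max(),ys.min(),ys.max(),atz("scene",m["uv"],.02),atz("scene",m["uv"],.009))
E
```

```text
15.35 [0.64403943 0.02102873 0.19197111] [-179.82773577    0.23717024 -145.0846251 ] q [ 0.28  0.57 -0.49  1.63  0.3   1.02  1.87]
chilli_lid 0.65 [325. 216.] 4116 288 359 179 251 [0.6252 0.0093 0.102 ]
small_plate 0.76 [455.  54.] 12802 392 518 0 121 [0.4827 0.0325 0.009 ]
small_plate 0.61 [328. 182.] 12111 253 398 134 275 [0.6203 0.0088 0.009 ]
0.85 [437.3, 269.9] 432 448 262 280 [0.41328372 0.196604   0.02      ] [0.40041989 0.18863059 0.009     ]
0.84 [496.7, 290.4] 471 520 271 312 [0.38100721 0.30606403 0.02      ] [0.36751448 0.30022343 0.009     ]
0.79 [279.7, 276.4] 264 296 263 291 [0.64561659 0.01972954 0.02      ] [0.63727973 0.00830976 0.009     ]
0.96 [347.2, 253.9] 324 372 238 269 [0.50438687 0.04912924 0.02      ] [0.49329818 0.03828231 0.009     ]
0.78 [284.1, 290.9] 247 316 262 308 [0.66494273 0.05715756 0.02      ] [0.65698243 0.04646706 0.009     ]
0.78 [214.8, 249.9] 189 238 235 264 [ 0.69053646 -0.12904185  0.02      ] [ 0.68307486 -0.14336042  0.009     ]
```

View pics/final.png

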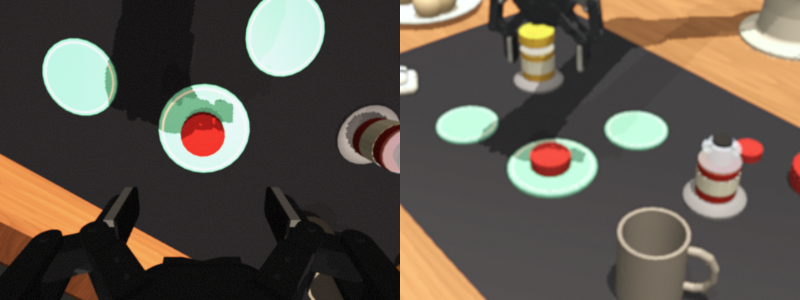

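The lid lies flat, right way up and centred on the large plate: (202,133) in the left half, (550,157) in the right. The mustard jar hasn't moved, and the gripper is clear of everything.

```bash
python3 -c "
from plant import *
print(sign_off())"
```

```text
the job is handed in; nothing more can be done
None
```

Handed in: I turned the red lid about 91° anticlockwise, lifted it off, and left it flat and right way up near the middle of the largest mint plate; the fingertips reached the plate first, so it was let go about 8 mm up, and the mustard jar was never touched.

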